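# Space the crown holders on the loading rail with a gauge

## Robot

A 6-joint arm with a two-finger parallel gripper is mounted at the origin on the work surface. World frame = base frame: x ahead of the robot, y to its left, z up, the work surface at z = 0. Lengths are in m, angles in rad, forces in N, time in s.
With the tool pointing down it reaches from about 0.35 to 0.975 m from the base axis. Payload 4.9 kg.
Tool frame: the origin (TCP) lies at the very end of the fingers, on their centre line; the grasp point (between the pads) lies 19 mm behind it (ctrl.grasp_offset is the distance from the TCP to the grasp point, in m); z points along the fingers, y is the line along which they close (so a half turn about z gives the same grasp; the last joint's range is limited). The gripper opens to 85 mm and grips with 20 to 120 N. Pads are 22 mm wide; open, the fingers measure 114 mm over their backs; the gripper's body (76 mm by 85 mm) begins 54 mm behind the grasp point. The pads swing forward as they close: fully open they stand 13 mm farther back than shut.
Start: joints at [1.081, 0.053, 1.613, -0, 1.476, -0.119], TCP at [0.226, 0.583, 0.231] pointing down, gripper open.
Joint ranges: [-3.01, 3.01], [-1.01, 2.22], [0.06, 2.58], [-1.02, 4.17], [0.09, 2.62], [-3.14, 3.14]. Speed limits (rad/s): [2.57, 2.57, 3.14, 3.14, 3.14, 3.14].

## Interface

Orientations are given as a rotation vector (axis times angle).
In Python, from station import ctrl, optics gives the robot as it stands.
- The arm moves only by the shell command python3 -m handwheel 'ROWS' [OPENING] [FORCE]. ROWS is JSON, a list of rows, each an object of numbers: "tx", "ty", "tz": the shift along the tool's x, y, z in mm; "roll": the turn about the tool's z in rad. A call has 1 to 12 rows; each row shifts and turns the commanded pose from where the row before left it, along the tool's axes as they then stand; what a row does not reach is not made up. A row lasts 1/12 s, in which the tool goes at most 41.7 mm and 7.16 degrees, less where a joint would pass 70% of its speed; a pose out of reach is approached as far as the arm can. A call with a gripper value outside its range is refused whole. OPENING is the finger opening in mm, from 0 to 85.4, set as the call begins (- or left out, the last holds). The fingers move at their own pace and stop on an object; FORCE is the grip in N (left out, the last holds). Time passes only in rows, so rows that do not move let the fingers close. It gives the time, the measured TCP pose, the force, the opening and the grip force at its end, in the units of the state.
- ctrl.get_obs(): the state, without advancing time (a new reading comes with each control period).
- optics.get_image(name): name is "side" or "top" or "wrist"; returns (picture, depth): 384x512x3 uint8, red, green, blue; 384x512 float32, m along the optical axis (not along the pixel's ray), 0 where there is no reading.
- optics.camera_params(name): a dict with "mtx" (3x3 intrinsics, pixels), "extrinsics" (4x4, takes a point from camera to world coordinates); the wrist camera has in their place "tool_from_camera" (4x4, takes a point from camera to tool coordinates, whose origin is the TCP and whose axes are the flange's). Camera axes: x right, y down, z forward; pixel columns grow to the right and rows downward; lengths in m; the calibration is good to about 2 mm. The wrist camera is an equidistant fisheye: a pixel r from the principal point sees the ray r / f radians off the axis. A picture is of the moment at which its call begins: read the wrist's pose just before it. camera_params takes no time and is no camera call.
- ctrl.finish_job(): hands the job in; it is judged then, once.
The state is a dict: "t": time; "q": joint angles; "dq": joint speeds; "effort": joint torques, N m; "tool_pos": TCP position; "tool_rot": TCP orientation; "contact_force": force on the tool from outside, world axes, zero at the start; "wrist_torque": the same for the moment, N m; "opening": finger opening in m; "grip_force": force on a finger pad.
Only numpy, scipy, OpenCV 4.12 (cv2) and the standard library are available. Lean on these libraries where they do the work, as an engineer would, in place of code of your own. Each camera call takes 0.05 s, during which the arm holds its last target. There are 200 camera calls.

## Task

Set the three crown holders on the furnace loading rail 20 mm apart with the bevelled gauge: take the gauge from its stand and, starting at the fixed end stop and working outward, push it fully down into each gap in turn, its flat face against the stop or the holder already set, so that its bevel drives the next holder out. Each holder drags more than the one before it, so bear the wedging force with the arm: a holder already set must not be pushed back. Leave the gauge standing fully down in the last gap and let go of it; touch the holders with nothing but the gauge, be gentle with it, and do not disturb the other things on the bench.

Things in the scene. Friction and masses are not known exactly. Their poses are not given: they have to be found in the camera images.
- rail: low metal loading rail lying on the bench, 360 mm long (its y, the row direction), 90 mm wide (its x), fixed. Origin: centre of its underside. Its flat running deck is 66 mm wide and its top lies at rail z = 20 mm. The end stop sits at its -y end; the holders follow towards +y
- stop: fixed steel end stop screwed on the rail: 70 mm (x) by 20 mm (y) by 48 mm high above the deck. Origin: on the deck, middle of its face towards the holders (that face is the plane y = 0 of this frame, the block lies at -y); axes as the rail. Unyielding
- stop_face (a point): the top edge of the stop's face towards the holders, middle of its width, 48 mm above the deck; axes as the rail
- holder1: first crown holder: aluminium block 66 mm (x) by 36 mm along the row (y), 48 mm high above the deck (top edges rounded 4 mm), three white crowns on top reaching 62 mm. Slides only along the rail's y, 4 N of drag either way, stays where left. Origin: on the deck, mid face nearer the stop (block at +y); axes as the rail. Starts 4 to 8 mm nearer the stop than where it belongs
- holder2: second crown holder, same as the first but gripped tighter by the rail: 8 N of drag; next along the row. It starts 4 to 8 mm nearer the stop than where it belongs (20 mm from the far face of a holder 1 that is itself in place)
- holder3: third crown holder, same as the first but tighter still: 12 N of drag; last in the row; it starts 4 to 8 mm nearer the stop than where it belongs (likewise). It can slide about 30 mm beyond its place
- holder1_near (a point): top edge of holder 1's face nearer the stop, middle of its width, 48 mm above the deck; axes as the rail
- holder1_far (a point): top edge of holder 1's face away from the stop (36 mm further along the row), same height
- holder2_near (a point): as for holder 1, on holder 2
- holder2_far (a point): as for holder 1, on holder 2
- holder3_near (a point): as for holder 1, on holder 3
- gauge: spacer gauge: loose steel plate 20 mm thick (y), 110 tall (z), 50 wide (x), but 36 wide below two shoulders 41 above its foot; 0.2 to 0.4 kg. Origin: mid thickness and width, at its lowest edge. Face y = -10 is flat; face y = +10 is bevelled over the lowest 30 mm, down to a 5 mm nose (y -10 to -5). Hangs upright in its stand; with its axes turned to the rail's the bevel faces away from the stop
- gauge_foot (a point): the gauge's origin, at the level of its lowest edge
- gauge_top (a point): centre of the gauge's top face, 110 mm above the foot
- stand: grey plastic slotted stand, fixed; its rim, 50 mm above the bench, carries the gauge's shoulders, so that the gauge hangs upright with its foot 9 mm above the bench: slot 40 (x) by 24 mm (y), 52 by 36 mm outside, on a foot 100 by 80 mm. Origin: centre of its underside
- brushpot: white pot of brushes, 64 mm across, brushes up to 155 mm high, fixed; origin: centre of its underside; leave it alone
- dish: small glass mixing bowl, 56 mm across, 22 mm high; origin: centre of its underside; leave it alone
- spatula: spatula with wooden handle, 150 mm long, lying along its x; leave it alone
- tray: round white ceramic firing tray, 72 mm across, 14 mm high; origin: centre of its underside; leave it alone
- liquid: small bottle, 44 mm across, 85 mm high; origin: centre of its underside; leave it alone
- model: plaster tooth model, 60 by 70 mm, 33 mm high; origin: centre of its underside; leave it alone
- jar: small lidded jar, 52 mm across, 54 mm high; origin: centre of its underside; leave it alone
Things that resemble listed ones, but are neither listed nor needed, are in the scene too. What is shaped like the gauge but orange or yellow is not meant.

How it is judged:
On the way, in this order (a step that is already met when the one before it is completed fails the run):
1. the gauge is fully down on the rail in the gap between the end stop and the first holder, and every gap up to this one is 20 mm within 1.5 mm (z of gauge_foot in the frame of rail below 0.0235 m and y of gauge_foot in the frame of stop_face above 0.008 m and y of gauge_foot in the frame of holder1_near below -0.008 m and x of gauge_foot in the frame of rail between -0.012 and 0.012 m and angle between the x axis of gauge and the x axis of rail, either way round below 0.08 rad and angle between gauge's own z axis and vertical below 0.08 rad and distance between stop_face and holder1_near between 0.0185 and 0.0215 m), for 0.2 s.
2. the gauge is fully down on the rail in the gap between the first and the second holder, and every gap up to this one is 20 mm within 1.5 mm (z of gauge_foot in the frame of rail below 0.0235 m and y of gauge_foot in the frame of holder1_far above 0.008 m and y of gauge_foot in the frame of holder2_near below -0.008 m and x of gauge_foot in the frame of rail between -0.012 and 0.012 m and angle between the x axis of gauge and the x axis of rail, either way round below 0.08 rad and angle between gauge's own z axis and vertical below 0.08 rad and distance between stop_face and holder1_near between 0.0185 and 0.0215 m and distance between holder1_far and holder2_near between 0.0185 and 0.0215 m), for 0.2 s.
3. the gauge is fully down on the rail in the gap between the second and the third holder, and every gap up to this one is 20 mm within 1.5 mm (z of gauge_foot in the frame of rail below 0.0235 m and y of gauge_foot in the frame of holder2_far above 0.008 m and y of gauge_foot in the frame of holder3_near below -0.008 m and x of gauge_foot in the frame of rail between -0.012 and 0.012 m and angle between the x axis of gauge and the x axis of rail, either way round below 0.08 rad and angle between gauge's own z axis and vertical below 0.08 rad and distance between stop_face and holder1_near between 0.0185 and 0.0215 m and distance between holder1_far and holder2_near between 0.0185 and 0.0215 m and distance between holder2_far and holder3_near between 0.0185 and 0.0215 m), for 0.2 s.
At the end, for the whole second after the job is handed in: all three gaps (end stop to holder 1, holder 1 to 2, holder 2 to 3) are 20 mm within 1.5 mm, and the gauge stands released and at rest in the last gap, its foot within 3.5 mm of the deck, within 12 mm of the rail's centre line, upright and square to the rail within 0.08 rad (all of step 3 and linear speed of gauge below 0.02 m/s and contact force between the fingers and gauge below 0.2 N); the robot touches nothing.
It fails at once if the gauge is jammed against the end stop with more than 20 N (contact force between gauge and stop above 20 N).
It fails at once if the gauge loads a holder with more than 40 N (contact force between gauge and holder1 above 40 N or contact force between gauge and holder2 above 40 N or contact force between gauge and holder3 above 40 N).
It fails at once if the robot itself, not the gauge, pushes a holder (over 1 N) (contact force between any of the arm, the fingers and holder1 above 1 N or contact force between any of the arm, the fingers and holder2 above 1 N or contact force between any of the arm, the fingers and holder3 above 1 N).
It fails at once if one of the other things on the bench is moved by more than 15 mm (distance of any of dish, spatula, tray, liquid, model, jar from where it was at the start of the episode above 0.015 m).
It fails at once if the robot bumps the brush pot (contact force between any of the arm, the fingers, gauge and brushpot above 5 N).
It also fails if it takes over 72 s, if anything falls off the work surface, if the arm or the gripper's body presses on something with over 40 N, if the wrist force passes 120 N, or if a joint passes its speed limit or range.

## Working session

There is one attempt and no reset: what is moved stays moved. The work goes in short steps, Python scripts to look and compute and a shell command to move; the robot and the scene stay as the last step left them, time stands still between calls to the robot, and variables do not carry over. Pictures are saved under pics/ and viewed, at most 10 in all, crops included, and the job is handed in when it is done.

```bash
ls; mkdir -p pics; cat > h.py <<'E'
import numpy as np, cv2
from scipy.spatial.transform import Rotation as R
from station import ctrl, optics
def cast(n,uv,z):
    p=optics.camera_params(n);E=np.array(p["extrinsics"]);K=np.array(p["mtx"])
    d=E[:3,:3]@np.linalg.solve(K,[uv[0],uv[1],1.]);o=E[:3,3];return o+d*(z-o[2])/d[2]
def cloud(n,D):
    p=optics.camera_params(n);E=np.array(p["extrinsics"]);K=np.array(p["mtx"])
    v,u=np.mgrid[:384,:512];P=np.stack([(u-K[0,2])/K[0,0]*D,(v-K[1,2])/K[1,1]*D,D],-1)
    return P@E[:3,:3].T+E[:3,3]
E
python3 - <<'E'
from h import *
o=ctrl.get_obs();print(o)
for n in("top","side"):
    a,d=optics.get_image(n);np.savez(f"{n}.npz",a=a,d=d);cv2.imwrite(f"pics/{n}1.png",cv2.resize(a[:,:,::-1],(800,600)));print(n,optics.camera_params(n),(d>0).mean())
print(optics.camera_params("wrist"))
E
```

```text
pics
{'t': 0.0, 'q': array([ 1.08099921e+00,  5.33662876e-02,  1.61431513e+00,  1.14558262e-05,
        1.47600843e+00, -1.18998330e-01]), 'dq': array([-0.00140451,  0.00027519,  0.001036  ,  0.00021869, -0.00233592,
        0.00040271]), 'effort': array([ 9.97898096e-04, -3.93667567e+01, -3.70180321e+01, -1.05773267e-04,
        6.84726663e-03, -1.61083699e-05]), 'tool_pos': array([0.2261702 , 0.58196196, 0.23004456]), 'tool_rot': array([-0.57900189, -3.08712391,  0.0031368 ]), 'contact_force': array([-0.38522864, -0.66318633,  0.69019799]), 'wrist_torque': array([-0.06062221, -0.04230104, -0.03261293]), 'grip_force': 0.0, 'opening': 0.08524245197986723}
top {'mtx': array([[402.06235276,   0.        , 250.1268283 ],
       [  0.        , 402.06235276, 191.540008  ],
       [  0.        ,   0.        ,   1.        ]]), 'extrinsics': array([[-0.00535179, -0.98014021,  0.1982335 ,  0.23981446],
       [-0.99998091,  0.00585809,  0.00196764,  0.01890934],
       [-0.00308983, -0.19821918, -0.98015285,  1.22062566],
       [ 0.        ,  0.        ,  0.        ,  1.        ]])} 0.9962005
[... 281 characters left out ...]
2549,  0.59446931, -0.75141735],
       [ 0.01738321, -0.64108683, -0.76727146,  1.0739899 ],
       [ 0.        ,  0.        ,  0.        ,  1.        ]])} 0.9959004720052084
{'mtx': array([[297.31863964,   0.        , 250.94191844],
       [  0.        , 297.31863964, 196.6080636 ],
       [  0.        ,   0.        ,   1.        ]]), 'tool_from_camera': array([[-1.36550327e-03, -9.64428307e-01, -2.64341023e-01,
         6.54373114e-02],
       [ 9.99998855e-01, -1.14442325e-03, -9.90340120e-04,
         1.45169951e-03],
       [ 6.52594032e-04, -2.64342072e-01,  9.64428765e-01,
        -1.43532326e-01],
       [ 0.00000000e+00,  0.00000000e+00,  0.00000000e+00,
         1.00000000e+00]])}
```

View pics/top1.png

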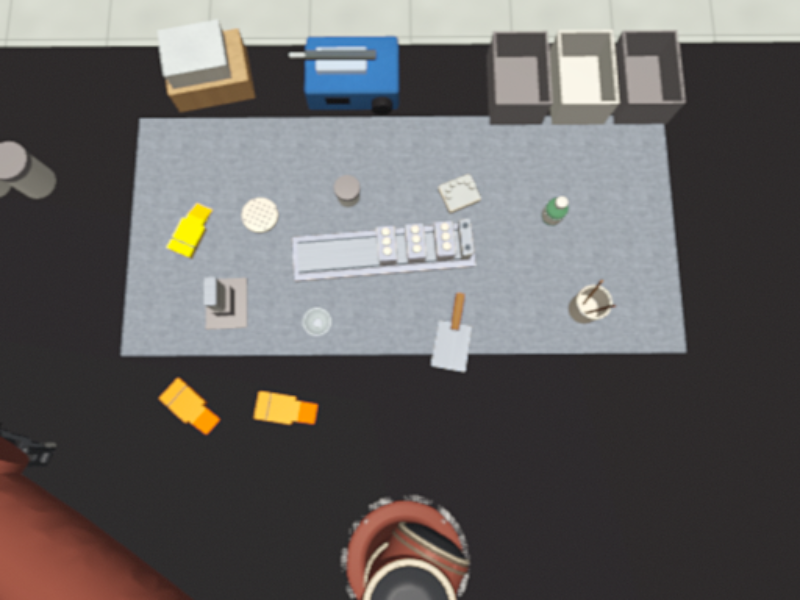

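View pics/side1.png

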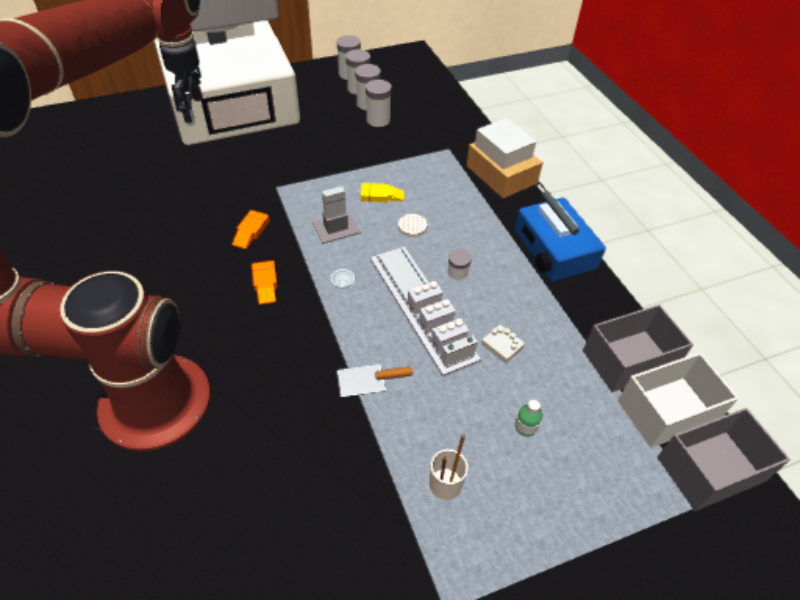

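The top view shows the grey gauge in its stand at (220,297). Three lookalikes are excluded by colour: yellow at (188,232), orange at (190,405) and orange at (285,408). The rail runs from (295,258) to (472,245), with the stop at its right end (466,240) and holders at 445, 416 and 387. The side view agrees: gauge at (335,210), stop at (460,347).

```bash
python3 - <<'E'
from h import *
C={}
for n in("top","side"):
    f=np.load(n+".npz");P=cloud(n,f["d"]);C[n]=P
    Q=P.reshape(-1,3)
    def box(c,r,z0,z1):
        m=(abs(Q[:,0]-c[0])<r)&(abs(Q[:,1]-c[1])<r)&(Q[:,2]>z0)&(Q[:,2]<z1);return Q[m]
    g0=cast("top",(215*.64,292*.64),.119);print(n,"guess",g0)
    g=box(g0,.06,.105,.14);print("gauge top",len(g),g.mean(0),g.min(0),g.max(0), cv2.minAreaRect((g[:,:2]*1000).astype(np.float32)))
    s=box(g0,.07,.04,.062);print("stand rim",len(s),np.median(s,0),cv2.minAreaRect((s[:,:2]*1000).astype(np.float32)))
    s=box(g0,.09,.003,.03);print("stand foot",len(s),np.median(s,0),cv2.minAreaRect((s[:,:2]*1000).astype(np.float32)))
    r0=cast("top",(383*.64,250*.64),.02);s=box(r0,.21,.012,.03);h,e=np.histogram(s[:,2],12);print(r0,h,e.round(3));print("rail",len(s),cv2.minAreaRect((s[:,:2]*1000).astype(np.float32)))
    b0=cast("top",(430*.64,242*.64),.07);s=box(b0,.09,.06,.075);print("tops",len(s),np.median(s[:,2]),cv2.minAreaRect((s[:,:2]*1000).astype(np.float32)))
f=np.load("top.npz")["a"];cv2.imwrite("pics/c.png",np.hstack([cv2.resize(f[165:215,115:170,::-1],(400,364),interpolation=2),cv2.resize(f[135:190,235:310,::-1],(400,293),interpolation=2).__class__ and cv2.resize(f[135:190,235:310,::-1],(400,364),interpolation=2)]))
E
```

```text
top guess [0.47783486 0.3366231  0.119     ]
gauge top 156 [0.47970987 0.34494422 0.11701328] [0.45474522 0.33476557 0.10509841] [0.50582143 0.35664478 0.12354596] ((480.29876708984375, 345.92144775390625), (50.67845916748047, 21.09470558166504), 1.4762988090515137)
stand rim 92 [0.47713745 0.3346077  0.04944516] ((481.23052978515625, 346.09075927734375), (53.16939926147461, 36.65632629394531), 1.1567668914794922)
stand foot 730 [0.46158892 0.32839584 0.0046493 ] ((478.0238952636719, 336.9645690917969), (176.76449584960938, 178.65985107421875), 0.03961801901459694)
[0.58234973 0.03628672 0.02      ] [212 258 251 339 469 428 328 186  86  29  26  25] [0.012 0.013 0.015 0.016 0.018 0.019 0.021 0.022 0.024 0.025 0.027 0.028
 0.03 ]
rail 2637 ((577.4737548828125, 26.751617431640625), (318.96551513671875, 380.0382080078125), 1.8869439363479614)
tops 669 0.06733453632229014 ((590.552490234375, -47.72655487060547), (70.86212158203125, 172.2845001220703), 3.677173614501953)
side guess [0.47783486 0.3366231  0.119     ]
gauge top 95 [0.48052331 0.3441885  0.11577343] [0.45606581 0.33244321 0.10532764] [0.50620429 0.36051721 0.12365415] ((480.8779296875, 345.68353271484375), (27.90290069580078, 50.04197311401367), 87.829833984375)
stand rim 85 [0.47895867 0.33656943 0.05052801] ((478.2060852050781, 337.48974609375), (30.908790588378906, 60.31711196899414), 71.8023910522461)
stand foot 464 [0.46292974 0.32899843 0.004989  ] ((478.60821533203125, 336.4402770996094), (179.34048461914062, 177.90162658691406), 89.98444366455078)
[0.58234973 0.03628672 0.02      ] [173 154 161 184 204 253 193 124  64  25  23  33] [0.012 0.014 0.015 0.016 0.018 0.019 0.021 0.022 0.024 0.025 0.027 0.028
 0.03 ]
rail 1591 ((578.7952880859375, 25.935653686523438), (319.4367980957031, 381.5386962890625), 1.899964690208435)
tops 534 0.06723783492947455 ((590.949951171875, -48.013671875), (70.37523651123047, 171.7688446044922), 3.7128746509552)
```

View pics/c.png

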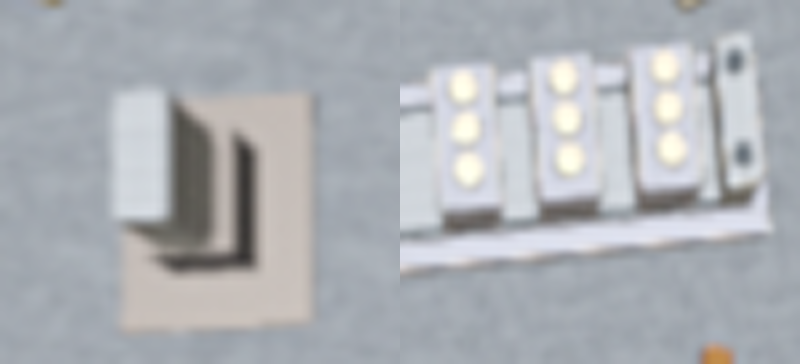

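The close crop shows the grey gauge upright in the stand slot, thin along world y, and the three gaps on the rail. I'm turning the tool square to the rail and moving over the gauge.

```bash
python3 -m handwheel '[{"roll":-0.1},{"roll":-0.1},{"roll":-0.1},{"roll":-0.095}]' 50 40
python3 -m handwheel '[{"tx":-25,"ty":-23},{"tx":-25,"ty":-23},{"tx":-25,"ty":-23},{"tx":-25,"ty":-23},{"tx":-25,"ty":-23},{"tx":-25,"ty":-23},{"tx":-25,"ty":-23},{"tx":-25,"ty":-23},{"tx":-25,"ty":-23},{"tx":-20,"ty":-20},{"tx":0},{"tx":0}]'
```

```text
$[0]: bad value
$[0]: bad value
```

```bash
python3 -m handwheel '[{"tx":0,"ty":0,"tz":0,"roll":-0.1},{"tx":0,"ty":0,"tz":0,"roll":-0.1},{"tx":0,"ty":0,"tz":0,"roll":-0.1},{"tx":0,"ty":0,"tz":0,"roll":-0.095}]' 50 40
```

```text
t: 0.43
tool_pos: [0.2263, 0.5822, 0.2305]
tool_rot: [0.046, -3.141, 0.002]
contact_force: [-0.1, 0.3, 0.4]
opening: 0.0502
grip_force: 0.0
```

```bash
python3 -m handwheel '[{"tx":-10,"ty":-10,"tz":0,"roll":0},{"tx":-24,"ty":-24,"tz":0,"roll":0},{"tx":-26,"ty":-26,"tz":0,"roll":0},{"tx":-26,"ty":-26,"tz":0,"roll":0},{"tx":-26,"ty":-26,"tz":0,"roll":0},{"tx":-26,"ty":-26,"tz":0,"roll":0},{"tx":-26,"ty":-26,"tz":0,"roll":0},{"tx":-26,"ty":-26,"tz":0,"roll":0},{"tx":-26,"ty":-26,"tz":0,"roll":0},{"tx":-21,"ty":-18,"tz":0,"roll":0},{"tx":-10,"ty":-10,"tz":0,"roll":0},{"tx":0,"ty":0,"tz":0,"roll":0}]'
cat >> h.py <<'E'
def wrist_cast(uv,o,z):
    p=optics.camera_params("wrist");T=np.array(p["tool_from_camera"]);K=np.array(p["mtx"])
    x=np.array([(uv[0]-K[0,2])/K[0,0],(uv[1]-K[1,2])/K[1,1]]);r=np.hypot(*x)
    d=np.array([*(x/r*np.sin(r)),np.cos(r)]) if r>1e-9 else np.array([0,0,1.])
    W=R.from_rotvec(o["tool_rot"]).as_matrix();d=W@T[:3,:3]@d;c=o["tool_pos"]+W@T[:3,3]
    return c+d*(z-c[2])/d[2]
def wcloud(D,o):
    p=optics.camera_params("wrist");T=np.array(p["tool_from_camera"]);K=np.array(p["mtx"])
    v,u=np.mgrid[:384,:512];x=(u-K[0,2])/K[0,0];y=(v-K[1,2])/K[1,1];r=np.hypot(x,y)+1e-9
    t=np.tan(np.minimum(r,1.4));P=np.stack([x/r*t*D,y/r*t*D,D],-1)
    W=R.from_rotvec(o["tool_rot"]).as_matrix()
    return (P@T[:3,:3].T+T[:3,3])@W.T+o["tool_pos"]
E
python3 - <<'E'
from h import *
o=ctrl.get_obs();a,d=optics.get_image("wrist");np.savez("w1.npz",a=a,d=d)
cv2.imwrite("pics/w1.png",a[:,:,::-1]);print(o["tool_pos"],o["tool_rot"])
Q=wcloud(d,o).reshape(-1,3)
g=Q[(abs(Q[:,0]-.48)<.04)&(abs(Q[:,1]-.345)<.03)&(Q[:,2]>.108)&(Q[:,2]<.13)]
print(len(g),np.median(g,0),cv2.minAreaRect((g[:,:2]*1000).astype(np.float32)))
E
```

```text
t: 1.43
tool_pos: [0.4812, 0.3418, 0.2309]
tool_rot: [0.029, -3.141, 0.002]
contact_force: [-0.4, 0.8, 0.8]
opening: 0.0499
grip_force: 0.0
[0.4811753  0.34181509 0.23088456] [ 2.86028160e-02 -3.14127849e+00  1.65349964e-03]
1272 [0.48167044 0.34895309 0.11984117] ((483.4407958984375, 349.0506591796875), (50.77003860473633, 20.02150535583496), 2.5071771144866943)
```

View pics/w1.png

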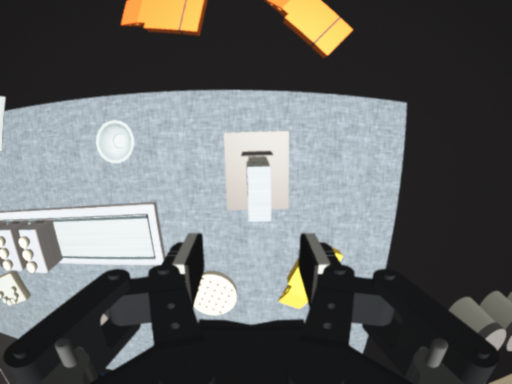

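The wrist view shows the gauge top at (259,190), 8 px right of the finger centre line and at z 0.120, matching the fixed cameras. I'm going down onto it.

```bash
python3 -m handwheel '[{"tx":0,"ty":6,"tz":0,"roll":-0.015},{"tx":0,"ty":0,"tz":10,"roll":0},{"tx":0,"ty":0,"tz":20,"roll":0},{"tx":0,"ty":0,"tz":25,"roll":0},{"tx":0,"ty":0,"tz":25,"roll":0},{"tx":0,"ty":0,"tz":25,"roll":0},{"tx":0,"ty":0,"tz":25,"roll":0},{"tx":0,"ty":0,"tz":15,"roll":0},{"tx":0,"ty":0,"tz":9,"roll":0},{"tx":0,"ty":0,"tz":0,"roll":0},{"tx":0,"ty":0,"tz":0,"roll":0}]' 50 40
python3 -m handwheel '[{"tx":0,"ty":0,"tz":0,"roll":0},{"tx":0,"ty":0,"tz":0,"roll":0},{"tx":0,"ty":0,"tz":0,"roll":0},{"tx":0,"ty":0,"tz":0,"roll":0},{"tx":0,"ty":0,"tz":0,"roll":0},{"tx":0,"ty":0,"tz":0,"roll":0}]' 12 30
```

```text
t: 2.4
tool_pos: [0.4785, 0.3512, 0.0771]
tool_rot: [0.064, -3.14, 0.0]
contact_force: [0.3, -0.6, 0.5]
opening: 0.0501
grip_force: 0.0
t: 2.9
tool_pos: [0.4801, 0.3508, 0.0789]
tool_rot: [-0.061, 3.139, 0.001]
contact_force: [0.1, -1.6, 5.5]
opening: 0.0196
grip_force: 35.4
```

```bash
python3 -m handwheel '[{"tx":0,"ty":0,"tz":0,"roll":0},{"tx":0,"ty":0,"tz":0,"roll":0},{"tx":0,"ty":0,"tz":-5,"roll":0},{"tx":0,"ty":0,"tz":-15,"roll":0},{"tx":0,"ty":0,"tz":-20,"roll":0},{"tx":0,"ty":0,"tz":-25,"roll":0},{"tx":0,"ty":0,"tz":-25,"roll":0},{"tx":0,"ty":0,"tz":-20,"roll":0},{"tx":0,"ty":0,"tz":-15,"roll":0},{"tx":0,"ty":0,"tz":-10,"roll":0},{"tx":0,"ty":0,"tz":0,"roll":0},{"tx":0,"ty":0,"tz":0,"roll":0}]' 12 100
python3 - <<'E'
from h import *
L=[]
for i in range(6):
    a,d=optics.get_image("side" if i%2 else "wrist");o=ctrl.get_obs();L.append(np.r_[o["tool_pos"]*1e3,o["tool_rot"],o["contact_force"]])
    np.savez(("side" if i%2 else "wrist")+"2.npz",a=a,d=d,p=o["tool_pos"],r=o["tool_rot"])
print(np.round(L,2))
s=np.load("side2.npz")["a"];w=np.load("wrist2.npz")["a"]
K=optics.camera_params("side");E=np.linalg.inv(K["extrinsics"]);c=E@np.r_[o["tool_pos"]-[0,0,.04],1];uv=K["mtx"]@(c[:3]/c[2]);u,v=uv[:2].astype(int);print(u,v)
cv2.imwrite("pics/s2.png",np.hstack([cv2.resize(s[v-40:v+40,u-35:u+35,::-1],(420,480),interpolation=2),cv2.resize(w[60:320,140:370,::-1],(380,480))]))
E
```

```text
t: 3.9
tool_pos: [0.4789, 0.3505, 0.2117]
tool_rot: [0.062, -3.14, 0.0]
contact_force: [0.8, 0.8, -3.6]
opening: 0.0195
grip_force: 97.9
[[ 4.7847e+02  3.5022e+02  2.1069e+02  6.0000e-02 -3.1400e+00  0.0000e+00
  -5.5000e-01 -1.9000e-01 -2.0300e+00]
 [ 4.7826e+02  3.5007e+02  2.1019e+02  6.0000e-02 -3.1400e+00  0.0000e+00
   2.8000e-01  1.1000e-01 -3.2200e+00]
 [ 4.7823e+02  3.5005e+02  2.1008e+02  6.0000e-02 -3.1400e+00  0.0000e+00
  -4.2000e-01  9.0000e-02 -2.1600e+00]
 [ 4.7832e+02  3.5011e+02  2.1025e+02  6.0000e-02 -3.1400e+00  0.0000e+00
   7.0000e-01  2.5000e-01 -2.1200e+00]
 [ 4.7844e+02  3.5018e+02  2.1050e+02  6.0000e-02 -3.1400e+00  0.0000e+00
  -4.7000e-01  4.2000e-01 -2.0000e+00]
 [ 4.7861e+02  3.5027e+02  2.1087e+02  6.0000e-02 -3.1400e+00  0.0000e+00
  -9.2000e-01  1.4000e-01 -2.0800e+00]]
211 110
```

View pics/s2.png

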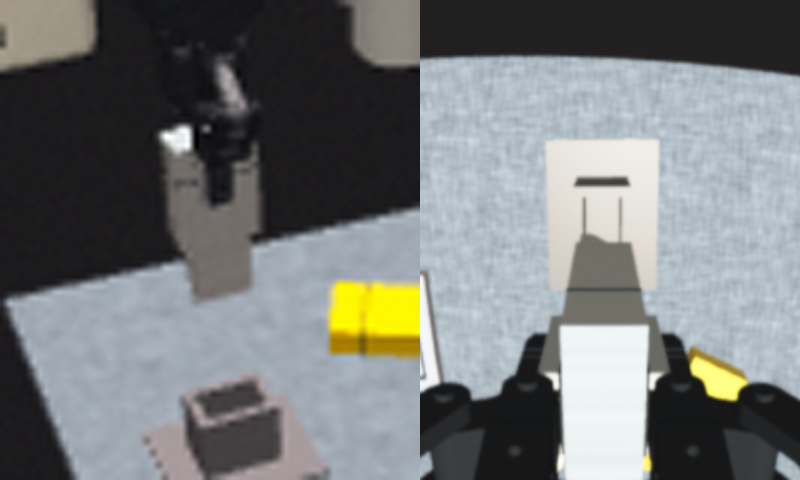

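```bash
python3 - <<'E'
from h import *
p=optics.camera_params("wrist");T=np.linalg.inv(p["tool_from_camera"]);K=p["mtx"]
def pr(x):
    c=T[:3,:3]@(np.array(x)/1e3)+T[:3,3];r=np.hypot(c[0],c[1]);th=np.arctan2(r,c[2]);u=c[:2]/r*th*K[0,0]+K[:2,2]
    return ((u-[140,60])*[380/230,480/260]+[420,0]).round(0)
for n,xs,ys,h in[("foot",18,(-10,-5,5,10),0),("bevel",18,(-10,10),30),("shoulder",25,(-10,10),41),("top",25,(-10,10),110)]:
    print(n,[pr((s*xs,y,68-h)) .tolist() for y in ys for s in(1,-1)])
E
```

```text
foot [[579.0, 226.0], [580.0, 311.0], [591.0, 225.0], [591.0, 311.0], [613.0, 225.0], [613.0, 311.0], [625.0, 225.0], [624.0, 311.0]]
bevel [[576.0, 245.0], [577.0, 341.0], [628.0, 244.0], [627.0, 341.0]]
shoulder [[574.0, 232.0], [576.0, 372.0], [630.0, 232.0], [628.0, 372.0]]
top [[555.0, 311.0], [564.0, 503.0], [645.0, 311.0], [638.0, 503.0]]
```

The nose pokes out only on the -y (stop) side, so the bevel already faces +y and no half turn is needed. Carrying the gauge over to the stop end.

```bash
python3 -m handwheel '[{"tx":-2,"ty":-10,"tz":0,"roll":0},{"tx":-5,"ty":-25,"tz":0,"roll":0},{"tx":-8,"ty":-36,"tz":0,"roll":0},{"tx":-8,"ty":-36,"tz":0,"roll":0},{"tx":-8,"ty":-36,"tz":0,"roll":0},{"tx":-8,"ty":-36,"tz":0,"roll":0},{"tx":-8,"ty":-36,"tz":0,"roll":0},{"tx":-8,"ty":-36,"tz":0,"roll":0},{"tx":-8,"ty":-36,"tz":0,"roll":0},{"tx":-8,"ty":-36,"tz":0,"roll":0},{"tx":-8,"ty":-36,"tz":0,"roll":0},{"tx":-8,"ty":-36,"tz":0,"roll":0}]'
python3 -m handwheel '[{"tx":-6,"ty":-34,"tz":0,"roll":0},{"tx":-3,"ty":-15,"tz":0,"roll":0},{"tx":-2,"ty":-7,"tz":0,"roll":-0.026},{"tx":0,"ty":0,"tz":0,"roll":0},{"tx":0,"ty":0,"tz":0,"roll":0},{"tx":0,"ty":0,"tz":0,"roll":0}]'
python3 - <<'E'
from h import *
L=[];P={}
for n in("top","side","wrist"):
    o=ctrl.get_obs();L.append(o);a,d=optics.get_image(n);np.savez(n+"3.npz",a=a,d=d);P[n]=(cloud(n,d) if n!="wrist" else wcloud(d,o)).reshape(-1,3)
    print(n,o["tool_pos"].round(4),o["tool_rot"].round(4))
t=np.mean([o["tool_pos"] for o in L],0);topz=t[2]-.068+.110
yaw=np.deg2rad(3.7);ex=np.array([np.cos(yaw),np.sin(yaw)]);ey=np.array([-ex[1],ex[0]]);C0=np.array([.595,-.1138])
for n in P:
    Q=P[n];g=Q[(abs(Q[:,0]-t[0])<.035)&(abs(Q[:,1]-t[1])<.02)&(abs(Q[:,2]-topz)<.008)]
    if len(g)>5:
        r=cv2.minAreaRect((g[:,:2]*1000).astype(np.float32));print(n,len(g),np.median(g[:,2])-t[2],r,"minus tcp",np.array(r[0])-t[:2]*1e3)
for n in("top","side"):
    Q=cloud(n,np.load(n+".npz")["d"]).reshape(-1,3);l=np.c_[(Q[:,:2]-C0)@ex,(Q[:,:2]-C0)@ey,Q[:,2]]*1e3
    for zl in((52,75),):
        m=(abs(l[:,0])<25)&(l[:,1]>-30)&(l[:,1]<170)&(l[:,2]>zl[0])&(l[:,2]<95)
        h,_=np.histogram(l[m,1],np.arange(-30,171,2));print(n,dict(zip(range(-29,171,2),h)))
E
```

```text
t: 5.2
tool_pos: [0.5814, -0.0433, 0.2123]
tool_rot: [-0.061, 3.141, -0.0]
contact_force: [0.7, 0.3, -2.3]
opening: 0.0188
grip_force: 98.2
t: 5.7
tool_pos: [0.5944, -0.0956, 0.2121]
tool_rot: [0.103, -3.139, -0.001]
contact_force: [0.1, -0.7, -2.6]
opening: 0.0188
grip_force: 98.1
top [ 0.5944 -0.0956  0.2121] [ 1.0270e-01 -3.1395e+00 -7.0000e-04]
side [ 0.5945 -0.0954  0.2122] [ 1.0350e-01 -3.1395e+00 -5.0000e-04]
wrist [ 0.5945 -0.0953  0.2123] [ 1.0400e-01 -3.1397e+00 -3.0000e-04]
side 67 0.04015172244780732 ((585.2052001953125, -97.13771057128906), (32.33195114135742, 35.10575866699219), 30.990713119506836) minus tcp [-9.26504733 -1.74530446]
wrist 5884 0.040958025365594425 ((592.3849487304688, -97.78559112548828), (38.03868103027344, 45.110931396484375), 74.2715072631836) minus tcp [-2.08529879 -2.39318501]
top {-29: np.int64(0), -27: np.int64(0), -25: np.int64(0), -23: np.int64(0), -21: np.int64(0), -19: np.int64(13), -17: np.int64(8), -15: np.int64(7), -13: np.int64(14), -11: np.int64(9), -9: np.int64(10), -7: np.int64(12), -5: np.int64(11), -3: np.int64(11), -1: np.int64(18)
[... 2586 characters left out ...]
 np.int64(5), 95: np.int64(4), 97: np.int64(2), 99: np.int64(2), 101: np.int64(2), 103: np.int64(0), 105: np.int64(2), 107: np.int64(2), 109: np.int64(0), 111: np.int64(0), 113: np.int64(0), 115: np.int64(0), 117: np.int64(0), 119: np.int64(0), 121: np.int64(0), 123: np.int64(1), 125: np.int64(6), 127: np.int64(17), 129: np.int64(20), 131: np.int64(6), 133: np.int64(9), 135: np.int64(9), 137: np.int64(14), 139: np.int64(16), 141: np.int64(15), 143: np.int64(12), 145: np.int64(7), 147: np.int64(5), 149: np.int64(7), 151: np.int64(3), 153: np.int64(1), 155: np.int64(2), 157: np.int64(0), 159: np.int64(0), 161: np.int64(2), 163: np.int64(0), 165: np.int64(0), 167: np.int64(0), 169: np.int64(0)}
```

```bash
python3 - <<'E'
from h import *
f=np.load("wrist3.npz");o=dict(tool_pos=np.array([.5945,-.0953,.2123]),tool_rot=np.array([.104,-3.1397,-.0003]))
P=wcloud(f["d"],o);Q=P.reshape(-1,3)
yaw=np.deg2rad(3.7);ex=np.array([np.cos(yaw),np.sin(yaw)]);ey=np.array([-ex[1],ex[0]]);C0=np.array([.595,-.1138])
l=np.c_[(Q[:,:2]-C0)@ex,(Q[:,:2]-C0)@ey,Q[:,2]]*1e3
for x0,x1 in((-34,-22),(-22,-10)):
  m=(l[:,0]>x0)&(l[:,0]<x1)&(abs(l[:,2]-68)<5);h,_=np.histogram(l[m,1],np.arange(-30,180,1));
  nz=np.where(h>0)[0];print(x0,"runs",[(int(r[0])-30,int(r[-1])-29) for r in np.split(nz,np.where(np.diff(nz)>1)[0]+1)], np.median(l[m,2]) if m.any() else 0)
  for y0 in(-20,14,72,130):
    k=(abs(l[:,2]-68)<4)&(abs(l[:,1]-y0-12)<12)&(abs(l[:,0])<50)
    if x0==-34 and k.any(): print("x range",y0,l[k,0].min(),l[k,0].max())
cv2.imwrite("pics/w3.png",cv2.resize(f["a"][:,:,::-1],(800,600)))
E
```

```text
-34 runs [(-18, 3), (15, 51), (71, 107), (126, 164)] 68.71547673556552
x range -20 -31.68952328220296 37.45720949538801
x range 14 -31.12685224220479 16.303460842589626
x range 72 -31.931514735881564 34.47524739925253
x range 130 -32.49683381528409 34.26879285666072
-22 runs [(-18, 4), (15, 27), (39, 51), (71, 86), (98, 108), (126, 144), (157, 163)] 68.83044504155129
```

View pics/w3.png

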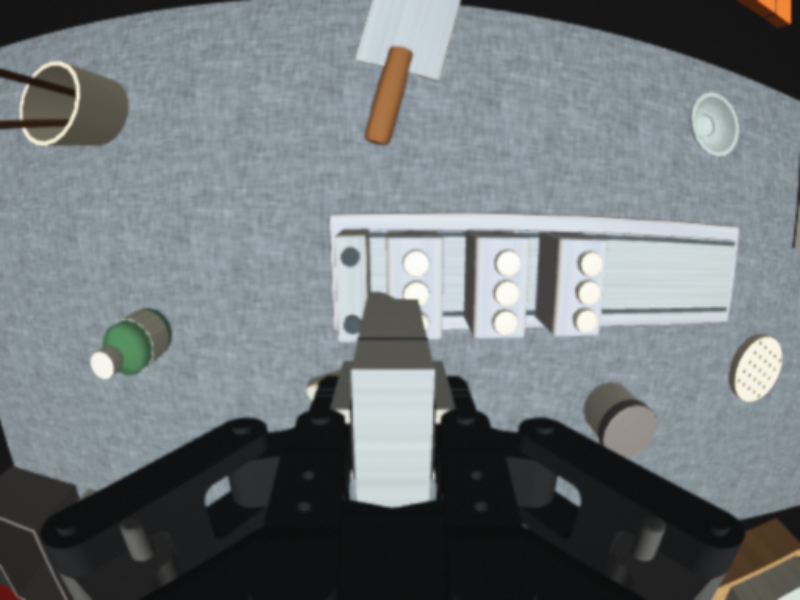

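The wrist view agrees: stop at (350,285), holders at about 415, 498 and 580, and the gauge nose at (378,297) on the stop side. I'm descending to enter gap 1.

```bash
python3 -m handwheel '[{"tx":2.7,"ty":-1.5,"tz":5,"roll":0},{"tx":0,"ty":0,"tz":15,"roll":0},{"tx":0,"ty":0,"tz":20,"roll":0},{"tx":0,"ty":0,"tz":15,"roll":0},{"tx":0,"ty":0,"tz":10,"roll":0},{"tx":0,"ty":0,"tz":5,"roll":0},{"tx":0,"ty":0,"tz":2,"roll":0},{"tx":0,"ty":0,"tz":0,"roll":0},{"tx":0,"ty":0,"tz":0,"roll":0}]'
python3 -m handwheel '[{"tx":0,"ty":0,"tz":3,"roll":0},{"tx":0,"ty":0,"tz":3,"roll":0},{"tx":0,"ty":0,"tz":3,"roll":0},{"tx":0,"ty":0,"tz":0,"roll":0},{"tx":0,"ty":0,"tz":0,"roll":0},{"tx":0,"ty":0,"tz":0,"roll":0}]'
python3 -m handwheel '[{"tx":0,"ty":-0.5,"tz":0,"roll":0},{"tx":0,"ty":-0.5,"tz":0,"roll":0},{"tx":0,"ty":0,"tz":0,"roll":0},{"tx":0,"ty":0,"tz":0,"roll":0}]'
```

```text
t: 6.6
tool_pos: [0.5928, -0.0981, 0.1414]
tool_rot: [-0.103, 3.138, -0.001]
contact_force: [-0.4, 0.4, -2.0]
opening: 0.0192
grip_force: 98.1
t: 7.1
tool_pos: [0.5921, -0.098, 0.1313]
tool_rot: [0.102, -3.14, -0.0]
contact_force: [0.1, 0.4, -1.8]
opening: 0.0188
grip_force: 98.1
t: 7.43
tool_pos: [0.5923, -0.099, 0.1314]
tool_rot: [-0.102, 3.14, -0.0]
contact_force: [-0.3, -0.5, -1.2]
opening: 0.0189
grip_force: 98.1
```

```bash
Z='{"tx":0,"ty":0,"tz":0,"roll":0}'; python3 -m handwheel '[{"tx":0,"ty":-0.5,"tz":0,"roll":0},{"tx":0,"ty":-0.5,"tz":0,"roll":0},{"tx":0,"ty":0,"tz":0,"roll":0},{"tx":0,"ty":0,"tz":0,"roll":0}]' | sed -n 2,4p
python3 -m handwheel '[{"tx":0,"ty":-0.4,"tz":0,"roll":0},{"tx":0,"ty":0,"tz":0,"roll":0},{"tx":0,"ty":0,"tz":0,"roll":0}]'| sed -n 2,4p
python3 -m handwheel '[{"tx":0,"ty":-0.4,"tz":0,"roll":0},{"tx":0,"ty":0,"tz":0,"roll":0},{"tx":0,"ty":0,"tz":0,"roll":0}]'| sed -n 2,4p
python3 -m handwheel '[{"tx":0,"ty":-0.4,"tz":0,"roll":0},{"tx":0,"ty":0,"tz":0,"roll":0},{"tx":0,"ty":0,"tz":0,"roll":0}]'| sed -n 2,4p
```

```text
tool_pos: [0.5923, -0.1, 0.1313]
tool_rot: [0.102, -3.14, -0.0]
contact_force: [-0.3, 0.7, -1.7]
tool_pos: [0.5923, -0.1003, 0.1313]
tool_rot: [0.102, -3.14, -0.0]
contact_force: [0.4, -0.1, -2.2]
tool_pos: [0.5923, -0.1007, 0.1313]
tool_rot: [0.102, -3.14, 0.0]
contact_force: [0.4, -0.7, -1.6]
tool_pos: [0.5924, -0.1011, 0.1313]
tool_rot: [-0.102, 3.14, 0.0]
contact_force: [-0.3, 0.0, -2.3]
```

```bash
for i in 1; do
python3 -m handwheel '[{"tx":0,"ty":-0.4,"tz":0,"roll":0},{"tx":0,"ty":0,"tz":0,"roll":0},{"tx":0,"ty":0,"tz":0,"roll":0}]'| sed -n '2p;4p'
python3 -m handwheel '[{"tx":0,"ty":-0.4,"tz":0,"roll":0},{"tx":0,"ty":0,"tz":0,"roll":0},{"tx":0,"ty":0,"tz":0,"roll":0}]'| sed -n '2p;4p'
python3 -m handwheel '[{"tx":0,"ty":-0.4,"tz":0,"roll":0},{"tx":0,"ty":0,"tz":0,"roll":0},{"tx":0,"ty":0,"tz":0,"roll":0}]'| sed -n '2p;4p'; done
```

```text
tool_pos: [0.5924, -0.1012, 0.1313]
contact_force: [0.2, 1.3, -2.0]
tool_pos: [0.5924, -0.1014, 0.1313]
contact_force: [-0.3, 2.5, -1.6]
tool_pos: [0.5924, -0.1016, 0.1313]
contact_force: [-0.5, 4.9, -0.2]
```

```bash

python3 -m handwheel '[{"tx":0,"ty":1.3,"tz":0,"roll":0},{"tx":0,"ty":0,"tz":2,"roll":0},{"tx":0,"ty":0,"tz":2,"roll":0},{"tx":0,"ty":0,"tz":2,"roll":0},{"tx":0,"ty":0,"tz":2,"roll":0},{"tx":0,"ty":0,"tz":2,"roll":0},{"tx":0,"ty":0,"tz":2,"roll":0},{"tx":0,"ty":0,"tz":0,"roll":0}]'| sed -n '2p;4p'
python3 -m handwheel '[{"tx":0,"ty":0,"tz":2,"roll":0},{"tx":0,"ty":0,"tz":2,"roll":0},{"tx":0,"ty":0,"tz":0,"roll":0}]'| sed -n '2p;4p'
python3 -m handwheel '[{"tx":0,"ty":0,"tz":2,"roll":0},{"tx":0,"ty":0,"tz":2,"roll":0},{"tx":0,"ty":0,"tz":0,"roll":0}]'| sed -n '2p;4p'
```

```text
tool_pos: [0.5925, -0.1013, 0.1197]
contact_force: [-0.2, 1.5, 0.8]
tool_pos: [0.5933, -0.1012, 0.1168]
contact_force: [-1.4, 2.5, 5.9]
tool_pos: [0.5938, -0.1012, 0.1132]
contact_force: [0.0, 2.5, 5.9]
```

```bash

python3 -m handwheel '[{"tx":0,"ty":0,"tz":2,"roll":0},{"tx":0,"ty":0,"tz":2,"roll":0},{"tx":0,"ty":0,"tz":2,"roll":0},{"tx":0,"ty":0,"tz":0,"roll":0}]'| sed -n '2p;4p'
python3 -m handwheel '[{"tx":0,"ty":0,"tz":2,"roll":0},{"tx":0,"ty":0,"tz":2,"roll":0},{"tx":0,"ty":0,"tz":2,"roll":0},{"tx":0,"ty":0,"tz":0,"roll":0}]'| sed -n '2p;4p'
python3 -m handwheel '[{"tx":0,"ty":0,"tz":2,"roll":0},{"tx":0,"ty":0,"tz":2,"roll":0},{"tx":0,"ty":0,"tz":0,"roll":0},{"tx":0,"ty":0,"tz":0,"roll":0}]'
```

```text
tool_pos: [0.5941, -0.1012, 0.1075]
contact_force: [0.1, 2.7, 5.6]
tool_pos: [0.5935, -0.1013, 0.1001]
contact_force: [2.2, 1.8, 2.8]
t: 11.43
tool_pos: [0.5925, -0.1013, 0.095]
tool_rot: [-0.102, 3.139, -0.001]
contact_force: [2.0, 0.7, 1.0]
opening: 0.0194
grip_force: 98.8
```

```bash

python3 -m handwheel '[{"tx":0,"ty":0,"tz":2,"roll":0},{"tx":0,"ty":0,"tz":1,"roll":0},{"tx":0,"ty":0,"tz":0,"roll":0},{"tx":0,"ty":0,"tz":0,"roll":0}]'| sed -n '2p;4p'
python3 -m handwheel '[{"tx":0,"ty":0,"tz":1,"roll":0},{"tx":0,"ty":0,"tz":0,"roll":0},{"tx":0,"ty":0,"tz":0,"roll":0}]'| sed -n '2p;4p'
python3 -m handwheel '[{"tx":0,"ty":0,"tz":1,"roll":0},{"tx":0,"ty":0,"tz":0,"roll":0},{"tx":0,"ty":0,"tz":0,"roll":0}]'| sed -n '2p;4p'
```

```text
tool_pos: [0.5921, -0.1013, 0.0918]
contact_force: [0.9, -0.3, 0.4]
tool_pos: [0.5921, -0.1013, 0.091]
contact_force: [0.2, -0.9, 1.1]
tool_pos: [0.5921, -0.1012, 0.0901]
contact_force: [-0.9, -1.7, 0.6]
```

```bash

python3 -m handwheel '[{"tx":0,"ty":0,"tz":1,"roll":0},{"tx":0,"ty":0,"tz":0,"roll":0},{"tx":0,"ty":0,"tz":0,"roll":0}]'| sed -n '2p;4p'
python3 -m handwheel '[{"tx":0,"ty":0,"tz":1,"roll":0},{"tx":0,"ty":0,"tz":0,"roll":0},{"tx":0,"ty":0,"tz":0,"roll":0}]'| sed -n '2p;4p'
```

```text
tool_pos: [0.5922, -0.1012, 0.09]
contact_force: [-2.6, -0.7, 4.6]
tool_pos: [0.5924, -0.1012, 0.09]
contact_force: [-3.7, -0.3, 8.7]
```

```bash

python3 -m handwheel '[{"tx":0,"ty":0,"tz":-2,"roll":0},{"tx":0,"ty":0,"tz":-6,"roll":0},{"tx":0,"ty":0,"tz":-15,"roll":0},{"tx":0,"ty":0,"tz":-20,"roll":0},{"tx":0,"ty":0,"tz":-20,"roll":0},{"tx":0,"ty":0,"tz":-20,"roll":0},{"tx":0,"ty":4,"tz":-5,"roll":0},{"tx":0,"ty":14,"tz":0,"roll":0},{"tx":0,"ty":20,"tz":0,"roll":0},{"tx":0,"ty":15,"tz":0,"roll":0},{"tx":0,"ty":6,"tz":0,"roll":0},{"tx":0,"ty":0.7,"tz":0,"roll":0}]'
python3 - <<'E'
from h import *
ls=[]
for i in range(3):
    o=ctrl.get_obs();a,d=optics.get_image("wrist")
Q=wcloud(d,o).reshape(-1,3);np.savez("wrist4.npz",a=a,d=d)
yaw=np.deg2rad(3.7);ex=np.array([np.cos(yaw),np.sin(yaw)]);ey=np.array([-ex[1],ex[0]]);C0=np.array([.595,-.1138])
l=np.c_[(Q[:,:2]-C0)@ex,(Q[:,:2]-C0)@ey,Q[:,2]]*1e3
m=(l[:,0]>-34)&(l[:,0]<-22)&(abs(l[:,2]-68)<5);h,_=np.histogram(l[m,1],np.arange(-30,180,.5))
nz=np.where(h>0)[0];print([(r[0]/2-30,r[-1]/2-29.5) for r in np.split(nz,np.where(np.diff(nz)>4)[0]+1)])
p=(o["tool_pos"][:2]-C0)*1e3;print(o["tool_pos"],o["contact_force"],"local",p@ex,p@ey)
E
```

```text
t: 13.77
tool_pos: [0.5875, -0.0394, 0.1746]
tool_rot: [0.106, -3.137, -0.001]
contact_force: [-0.0, 0.7, -2.3]
opening: 0.0188
grip_force: 98.6
[(np.float64(-17.0), np.float64(3.0)), (np.float64(23.0), np.float64(59.5)), (np.float64(71.5), np.float64(107.5)), (np.float64(126.5), np.float64(163.5))]
[ 0.58806427 -0.04101745  0.17540262] [ 0.09542793 -0.09437788 -1.66640551] local -2.22444801666066 73.07841918141303
```

```bash

python3 -m handwheel '[{"tx":0,"ty":0,"tz":5,"roll":0},{"tx":0,"ty":0,"tz":13,"roll":0},{"tx":0,"ty":0,"tz":13,"roll":0},{"tx":0,"ty":0,"tz":5,"roll":0},{"tx":0,"ty":0,"tz":3,"roll":0},{"tx":0,"ty":0,"tz":3,"roll":0},{"tx":0,"ty":0,"tz":2,"roll":0},{"tx":0,"ty":-1,"tz":0,"roll":0},{"tx":0,"ty":-1,"tz":0,"roll":0},{"tx":0,"ty":0,"tz":0,"roll":0},{"tx":0,"ty":0,"tz":0,"roll":0}]'| sed -n '2p;4p'
python3 -m handwheel '[{"tx":0,"ty":-0.3,"tz":0,"roll":0},{"tx":0,"ty":-0.3,"tz":0,"roll":0},{"tx":0,"ty":0,"tz":0,"roll":0},{"tx":0,"ty":0,"tz":0,"roll":0}]'| sed -n '2p;4p'
python3 -m handwheel '[{"tx":0,"ty":-0.3,"tz":0,"roll":0},{"tx":0,"ty":0,"tz":0,"roll":0},{"tx":0,"ty":0,"tz":0,"roll":0}]'| sed -n '2p;4p'
```

```text
tool_pos: [0.589, -0.0436, 0.1329]
contact_force: [-0.6, 0.7, -2.1]
tool_pos: [0.5887, -0.0441, 0.1324]
contact_force: [-0.2, 0.5, -1.9]
tool_pos: [0.5886, -0.0443, 0.1323]
contact_force: [-1.1, 0.4, -1.2]
```

```bash

python3 -m handwheel '[{"tx":0,"ty":-0.3,"tz":0,"roll":0},{"tx":0,"ty":0,"tz":0,"roll":0},{"tx":0,"ty":0,"tz":0,"roll":0}]'| sed -n '2p;4p'
python3 -m handwheel '[{"tx":0,"ty":-0.3,"tz":0,"roll":0},{"tx":0,"ty":0,"tz":0,"roll":0},{"tx":0,"ty":0,"tz":0,"roll":0}]'| sed -n '2p;4p'
python3 -m handwheel '[{"tx":0,"ty":-0.2,"tz":0,"roll":0},{"tx":0,"ty":0,"tz":0,"roll":0},{"tx":0,"ty":0,"tz":0,"roll":0}]'| sed -n '2p;4p'
```

```text
tool_pos: [0.5887, -0.0446, 0.1323]
contact_force: [0.2, -0.5, -2.0]
tool_pos: [0.5887, -0.0447, 0.1323]
contact_force: [-0.5, 1.5, -2.3]
tool_pos: [0.5887, -0.0448, 0.1323]
contact_force: [-0.7, 2.4, -2.0]
```

```bash

python3 -m handwheel '[{"tx":0,"ty":0,"tz":0,"roll":0},{"tx":0,"ty":0,"tz":0,"roll":0}]'| sed -n '2p;4p'
```

```text
tool_pos: [0.5887, -0.0448, 0.1323]
contact_force: [-0.0, 2.3, -1.7]
```

```bash

python3 -m handwheel '[{"tx":0,"ty":1.3,"tz":0,"roll":0},{"tx":0,"ty":0,"tz":2,"roll":0},{"tx":0,"ty":0,"tz":2,"roll":0},{"tx":0,"ty":0,"tz":2,"roll":0},{"tx":0,"ty":0,"tz":2,"roll":0},{"tx":0,"ty":0,"tz":0,"roll":0},{"tx":0,"ty":0,"tz":0,"roll":0}]'| sed -n '2p;4p'
python3 -m handwheel '[{"tx":0,"ty":0,"tz":2,"roll":0},{"tx":0,"ty":0,"tz":0,"roll":0}]'| sed -n '2p;4p'
python3 -m handwheel '[{"tx":0,"ty":0,"tz":2,"roll":0},{"tx":0,"ty":0,"tz":0,"roll":0}]'| sed -n '2p;4p'
python3 -m handwheel '[{"tx":0,"ty":0,"tz":2,"roll":0},{"tx":0,"ty":0,"tz":0,"roll":0}]'| sed -n '2p;4p'
```

```text
tool_pos: [0.5884, -0.0439, 0.1239]
contact_force: [0.5, 0.3, -2.8]
tool_pos: [0.5886, -0.044, 0.1221]
contact_force: [0.3, 0.1, -1.9]
tool_pos: [0.5891, -0.0444, 0.1207]
contact_force: [1.5, -1.4, -1.1]
tool_pos: [0.5894, -0.0446, 0.1199]
contact_force: [-1.3, -2.4, 3.7]
```

```bash

python3 -m handwheel '[{"tx":0,"ty":0.8,"tz":0,"roll":0},{"tx":0,"ty":0.4,"tz":1,"roll":0},{"tx":0,"ty":0,"tz":0,"roll":0}]'| sed -n '2p;4p'
python3 -m handwheel '[{"tx":0,"ty":0.4,"tz":2,"roll":0},{"tx":0,"ty":0,"tz":0,"roll":0}]'| sed -n '2p;4p'
python3 -m handwheel '[{"tx":0,"ty":0.2,"tz":2,"roll":0},{"tx":0,"ty":0,"tz":0,"roll":0}]'| sed -n '2p;4p'
```

```text
tool_pos: [0.5896, -0.0443, 0.1195]
contact_force: [-1.4, -6.0, 6.3]
tool_pos: [0.5902, -0.0442, 0.118]
contact_force: [-2.0, -5.7, 7.3]
tool_pos: [0.5907, -0.0441, 0.1163]
contact_force: [-0.5, -6.5, 8.1]
```

```bash

python3 -m handwheel '[{"tx":0,"ty":0.2,"tz":2,"roll":0},{"tx":0,"ty":0,"tz":2,"roll":0},{"tx":0,"ty":0,"tz":0,"roll":0}]'| sed -n '2p;4p'
python3 -m handwheel '[{"tx":0,"ty":0,"tz":2,"roll":0},{"tx":0,"ty":0,"tz":2,"roll":0},{"tx":0,"ty":0,"tz":0,"roll":0}]'| sed -n '2p;4p'
python3 -m handwheel '[{"tx":0,"ty":0,"tz":2,"roll":0},{"tx":0,"ty":0,"tz":0,"roll":0}]'| sed -n '2p;4p'
```

```text
tool_pos: [0.5913, -0.044, 0.1127]
contact_force: [0.9, -6.7, 8.0]
tool_pos: [0.5916, -0.044, 0.1089]
contact_force: [0.8, -6.9, 8.3]
tool_pos: [0.5917, -0.044, 0.107]
contact_force: [0.9, -7.1, 8.8]
```

```bash

python3 -m handwheel '[{"tx":0,"ty":0,"tz":2,"roll":0},{"tx":0,"ty":0,"tz":0,"roll":0}]'| sed -n '2p;4p'
python3 -m handwheel '[{"tx":0,"ty":0,"tz":2,"roll":0},{"tx":0,"ty":0,"tz":0,"roll":0}]'| sed -n '2p;4p'
python3 -m handwheel '[{"tx":0,"ty":-0.2,"tz":2,"roll":0},{"tx":0,"ty":0,"tz":0,"roll":0}]'| sed -n '2p;4p'
```

```text
tool_pos: [0.5914, -0.044, 0.1043]
contact_force: [2.7, -7.1, 3.1]
tool_pos: [0.5904, -0.044, 0.1008]
contact_force: [3.2, -7.7, 1.4]
tool_pos: [0.59, -0.0441, 0.0983]
contact_force: [3.0, -6.5, 1.2]
```

```bash

python3 -m handwheel '[{"tx":0,"ty":-0.3,"tz":2,"roll":0},{"tx":0,"ty":-0.3,"tz":2,"roll":0},{"tx":0,"ty":0,"tz":0,"roll":0},{"tx":0,"ty":0,"tz":0,"roll":0}]'| sed -n '2p;4p'
python3 -m handwheel '[{"tx":0,"ty":-0.3,"tz":2,"roll":0},{"tx":0,"ty":0,"tz":1,"roll":0},{"tx":0,"ty":0,"tz":0,"roll":0},{"tx":0,"ty":0,"tz":0,"roll":0}]'| sed -n '2p;4p'
python3 -m handwheel '[{"tx":0,"ty":0,"tz":1,"roll":0},{"tx":0,"ty":0,"tz":0,"roll":0},{"tx":0,"ty":0,"tz":0,"roll":0}]'| sed -n '2p;4p'
```

```text
tool_pos: [0.5896, -0.0443, 0.0939]
contact_force: [1.7, -6.3, -0.2]
tool_pos: [0.5895, -0.0444, 0.0909]
contact_force: [1.6, -5.8, 0.9]
tool_pos: [0.5895, -0.0444, 0.09]
contact_force: [0.8, -5.4, 1.3]
```

```bash

python3 -m handwheel '[{"tx":0,"ty":-0.4,"tz":1,"roll":0},{"tx":0,"ty":-0.4,"tz":0.5,"roll":0},{"tx":0,"ty":0,"tz":0,"roll":0},{"tx":0,"ty":0,"tz":0,"roll":0},{"tx":0,"ty":0,"tz":0,"roll":0}]'| sed -n '1,4p'
python3 -m handwheel '[{"tx":0,"ty":0,"tz":-2,"roll":0},{"tx":0,"ty":0,"tz":-6,"roll":0},{"tx":0,"ty":0,"tz":-15,"roll":0},{"tx":0,"ty":0,"tz":-20,"roll":0},{"tx":0,"ty":0,"tz":-20,"roll":0},{"tx":0,"ty":0,"tz":-20,"roll":0},{"tx":0,"ty":4,"tz":-5,"roll":0},{"tx":0,"ty":12,"tz":0,"roll":0},{"tx":0,"ty":18,"tz":0,"roll":0},{"tx":0,"ty":14,"tz":0,"roll":0},{"tx":0,"ty":6,"tz":0,"roll":0},{"tx":0,"ty":2,"tz":0,"roll":0}]'
python3 - <<'E'
from h import *
for i in range(5):
    o=ctrl.get_obs();a,d=optics.get_image("wrist")
Q=wcloud(d,o).reshape(-1,3);np.savez("wrist5.npz",a=a,d=d)
yaw=np.deg2rad(3.7);ex=np.array([np.cos(yaw),np.sin(yaw)]);ey=np.array([-ex[1],ex[0]]);C0=np.array([.595,-.1138])
l=np.c_[(Q[:,:2]-C0)@ex,(Q[:,:2]-C0)@ey,Q[:,2]]*1e3
m=(l[:,0]>-34)&(l[:,0]<-22)&(abs(l[:,2]-68)<5);h,_=np.histogram(l[m,1],np.arange(-30,180,.5))
nz=np.where(h>0)[0];print([(r[0]/2-30,r[-1]/2-29.5) for r in np.split(nz,np.where(np.diff(nz)>4)[0]+1)])
p=(o["tool_pos"][:2]-C0)*1e3;print(o["tool_pos"],o["contact_force"],"local",p@ex,p@ey)
E
```

```text
t: 20.5
tool_pos: [0.5897, -0.0445, 0.0899]
tool_rot: [-0.103, 3.138, -0.003]
contact_force: [-1.9, -3.4, 9.0]
t: 21.5
tool_pos: [0.5839, 0.014, 0.174]
tool_rot: [0.106, -3.137, -0.001]
contact_force: [0.2, -1.2, -1.6]
opening: 0.0189
grip_force: 98.9
[(np.float64(-18.5), np.float64(4.0)), (np.float64(23.0), np.float64(59.5)), (np.float64(79.5), np.float64(115.5)), (np.float64(127.0), np.float64(163.5))]
[0.58485385 0.01189812 0.17537407] [ 0.17097896  0.28319967 -2.7840323 ] local -2.0134081078233033 126.09086649481571
```

```bash

python3 -m handwheel '[{"tx":0,"ty":2.4,"tz":5,"roll":0},{"tx":0,"ty":0,"tz":13,"roll":0},{"tx":0,"ty":0,"tz":13,"roll":0},{"tx":0,"ty":0,"tz":5,"roll":0},{"tx":0,"ty":0,"tz":3,"roll":0},{"tx":0,"ty":0,"tz":3,"roll":0},{"tx":0,"ty":0,"tz":2,"roll":0},{"tx":0,"ty":-1,"tz":0,"roll":0},{"tx":0,"ty":-0.5,"tz":0,"roll":0},{"tx":0,"ty":0,"tz":0,"roll":0},{"tx":0,"ty":0,"tz":0,"roll":0}]'| sed -n '2p;4p'
python3 -m handwheel '[{"tx":0,"ty":-0.3,"tz":0,"roll":0},{"tx":0,"ty":-0.3,"tz":0,"roll":0},{"tx":0,"ty":0,"tz":0,"roll":0},{"tx":0,"ty":0,"tz":0,"roll":0}]'| sed -n '2p;4p'
python3 -m handwheel '[{"tx":0,"ty":-0.3,"tz":0,"roll":0},{"tx":0,"ty":0,"tz":0,"roll":0},{"tx":0,"ty":0,"tz":0,"roll":0}]'| sed -n '2p;4p'
```

```text
tool_pos: [0.5853, 0.013, 0.1324]
contact_force: [-0.7, 0.3, -2.7]
tool_pos: [0.585, 0.0124, 0.1319]
contact_force: [0.2, -0.4, -2.4]
tool_pos: [0.585, 0.0121, 0.1318]
contact_force: [-0.6, 0.9, -1.9]
```

```bash

python3 -m handwheel '[{"tx":0,"ty":-0.3,"tz":0,"roll":0},{"tx":0,"ty":0,"tz":0,"roll":0},{"tx":0,"ty":0,"tz":0,"roll":0}]'| sed -n '2p;4p'
python3 -m handwheel '[{"tx":0,"ty":-0.3,"tz":0,"roll":0},{"tx":0,"ty":0,"tz":0,"roll":0},{"tx":0,"ty":0,"tz":0,"roll":0}]'| sed -n '2p;4p'
python3 -m handwheel '[{"tx":0,"ty":-0.2,"tz":0,"roll":0},{"tx":0,"ty":0,"tz":0,"roll":0},{"tx":0,"ty":0,"tz":0,"roll":0}]'| sed -n '2p;4p'
```

```text
tool_pos: [0.585, 0.0118, 0.1318]
contact_force: [-0.2, -0.1, -2.6]
tool_pos: [0.585, 0.0116, 0.1318]
contact_force: [-0.4, 0.4, -2.1]
tool_pos: [0.585, 0.0116, 0.1318]
contact_force: [-0.0, 1.7, -2.7]
```

```bash

python3 -m handwheel '[{"tx":0,"ty":1.2,"tz":0,"roll":0},{"tx":0,"ty":0,"tz":2,"roll":0},{"tx":0,"ty":0,"tz":2,"roll":0},{"tx":0,"ty":0,"tz":2,"roll":0},{"tx":0,"ty":0,"tz":2,"roll":0},{"tx":0,"ty":0,"tz":0,"roll":0},{"tx":0,"ty":0,"tz":0,"roll":0}]'| sed -n '2p;4p'
python3 -m handwheel '[{"tx":0,"ty":0.2,"tz":2,"roll":0},{"tx":0,"ty":0,"tz":0,"roll":0}]'| sed -n '2p;4p'
python3 -m handwheel '[{"tx":0,"ty":0.2,"tz":1.5,"roll":0},{"tx":0,"ty":0,"tz":0,"roll":0}]'| sed -n '2p;4p'
```

```text
tool_pos: [0.5848, 0.0125, 0.1235]
contact_force: [0.5, -0.2, -2.2]
tool_pos: [0.5853, 0.0122, 0.1222]
contact_force: [0.7, -1.6, -1.3]
tool_pos: [0.5857, 0.012, 0.1213]
contact_force: [-0.1, -4.2, 2.2]
```

```bash

python3 -m handwheel '[{"tx":0,"ty":0.5,"tz":1,"roll":0},{"tx":0,"ty":0.2,"tz":0,"roll":0}]'| sed -n '2p;4p'
python3 -m handwheel '[{"tx":0,"ty":0.5,"tz":1,"roll":0},{"tx":0,"ty":0,"tz":0,"roll":0}]'| sed -n '2p;4p'
python3 -m handwheel '[{"tx":0,"ty":0.5,"tz":1,"roll":0},{"tx":0,"ty":0,"tz":0,"roll":0}]'| sed -n '2p;4p'
```

```text
tool_pos: [0.5858, 0.0122, 0.1212]
contact_force: [-0.9, -6.6, 6.1]
tool_pos: [0.586, 0.0122, 0.121]
contact_force: [-2.5, -7.2, 9.0]
tool_pos: [0.5861, 0.0124, 0.1208]
contact_force: [-4.8, -8.5, 11.6]
```

```bash

python3 -m handwheel '[{"tx":0,"ty":0.3,"tz":1.5,"roll":0},{"tx":0,"ty":0,"tz":0,"roll":0}]'| sed -n '2p;4p'
python3 -m handwheel '[{"tx":0,"ty":0.2,"tz":2,"roll":0},{"tx":0,"ty":0,"tz":0,"roll":0}]'| sed -n '2p;4p'
python3 -m handwheel '[{"tx":0,"ty":0.2,"tz":2,"roll":0},{"tx":0,"ty":0,"tz":0,"roll":0}]'| sed -n '2p;4p'
```

```text
tool_pos: [0.5867, 0.0124, 0.1199]
contact_force: [-4.8, -8.6, 13.2]
tool_pos: [0.5874, 0.0125, 0.1184]
contact_force: [-2.8, -8.7, 14.1]
tool_pos: [0.5879, 0.0126, 0.1168]
contact_force: [-1.6, -9.4, 13.3]
```

```bash

python3 -m handwheel '[{"tx":0,"ty":0,"tz":2,"roll":0},{"tx":0,"ty":0,"tz":2,"roll":0},{"tx":0,"ty":0,"tz":0,"roll":0}]'| sed -n '2p;4p'
python3 -m handwheel '[{"tx":0,"ty":0,"tz":2,"roll":0},{"tx":0,"ty":0,"tz":2,"roll":0},{"tx":0,"ty":0,"tz":0,"roll":0}]'| sed -n '2p;4p'
python3 -m handwheel '[{"tx":0,"ty":0,"tz":2,"roll":0},{"tx":0,"ty":0,"tz":2,"roll":0},{"tx":0,"ty":0,"tz":0,"roll":0}]'| sed -n '2p;4p'
```

```text
tool_pos: [0.5888, 0.0126, 0.1134]
contact_force: [-0.0, -9.2, 14.7]
tool_pos: [0.5894, 0.0126, 0.1099]
contact_force: [1.0, -8.9, 15.9]
tool_pos: [0.5897, 0.0127, 0.1058]
contact_force: [0.9, -8.8, 13.7]
```

```bash

python3 -m handwheel '[{"tx":0,"ty":0,"tz":2,"roll":0},{"tx":0,"ty":0,"tz":0,"roll":0}]'| sed -n '2p;4p'
```

```text
tool_pos: [0.5888, 0.0126, 0.1019]
contact_force: [4.4, -9.4, 5.0]
```

```bash

python3 -m handwheel '[{"tx":0,"ty":-0.3,"tz":2,"roll":0},{"tx":0,"ty":-0.3,"tz":2,"roll":0},{"tx":0,"ty":-0.3,"tz":2,"roll":0},{"tx":0,"ty":0,"tz":0,"roll":0},{"tx":0,"ty":0,"tz":0,"roll":0}]'| sed -n '2p;4p'
python3 -m handwheel '[{"tx":0,"ty":-0.3,"tz":2,"roll":0},{"tx":0,"ty":-0.3,"tz":2,"roll":0},{"tx":0,"ty":0,"tz":0,"roll":0},{"tx":0,"ty":0,"tz":0,"roll":0}]'| sed -n '2p;4p'
python3 -m handwheel '[{"tx":0,"ty":-0.3,"tz":1,"roll":0},{"tx":0,"ty":0,"tz":1,"roll":0},{"tx":0,"ty":0,"tz":0,"roll":0}]'| sed -n '2p;4p'
```

```text
tool_pos: [0.5875, 0.0124, 0.0942]
contact_force: [2.5, -8.0, 4.0]
tool_pos: [0.5872, 0.0122, 0.09]
contact_force: [0.5, -7.4, 3.4]
tool_pos: [0.5874, 0.0121, 0.0899]
contact_force: [-2.3, -6.0, 12.5]
```

```bash

python3 -m handwheel '[{"tx":0,"ty":-0.5,"tz":-0.7,"roll":0},{"tx":0,"ty":-0.4,"tz":-0.5,"roll":0},{"tx":0,"ty":0,"tz":0,"roll":0},{"tx":0,"ty":0,"tz":0,"roll":0},{"tx":0,"ty":0,"tz":0,"roll":0}]'| sed -n '2p;4p'
python3 -m handwheel '[{"tx":0,"ty":-0.4,"tz":0,"roll":0},{"tx":0,"ty":0,"tz":0,"roll":0},{"tx":0,"ty":0,"tz":0,"roll":0}]'| sed -n '2p;4p'
python3 -m handwheel '[{"tx":0,"ty":-0.3,"tz":0,"roll":0},{"tx":0,"ty":0,"tz":0,"roll":0},{"tx":0,"ty":0,"tz":0,"roll":0}]'
```

```text
tool_pos: [0.5873, 0.012, 0.0899]
contact_force: [0.2, -4.3, 7.7]
tool_pos: [0.5873, 0.012, 0.0899]
contact_force: [-0.4, -2.3, 6.9]
t: 28.75
tool_pos: [0.5873, 0.0119, 0.0899]
tool_rot: [-0.103, 3.134, -0.001]
contact_force: [0.9, -1.6, 7.9]
opening: 0.0192
grip_force: 100.2
```

```bash

python3 -m handwheel '[{"tx":0,"ty":0,"tz":0,"roll":0},{"tx":0,"ty":0,"tz":0,"roll":0},{"tx":0,"ty":0,"tz":0,"roll":0},{"tx":0,"ty":0,"tz":0,"roll":0},{"tx":0,"ty":0,"tz":0,"roll":0}]' 44 30
python3 -m handwheel '[{"tx":0,"ty":0,"tz":-5,"roll":0},{"tx":0,"ty":0,"tz":-15,"roll":0},{"tx":0,"ty":0,"tz":-20,"roll":0},{"tx":0,"ty":0,"tz":-25,"roll":0},{"tx":0,"ty":0,"tz":-25,"roll":0},{"tx":0,"ty":0,"tz":-15,"roll":0},{"tx":0,"ty":0,"tz":-5,"roll":0},{"tx":0,"ty":0,"tz":0,"roll":0},{"tx":0,"ty":0,"tz":0,"roll":0},{"tx":0,"ty":0,"tz":0,"roll":0},{"tx":0,"ty":0,"tz":0,"roll":0}]'
python3 - <<'E'
from h import *
for i in range(2):
    o=ctrl.get_obs();a,d=optics.get_image("wrist")
Q=wcloud(d,o).reshape(-1,3);cv2.imwrite("pics/w6.png",a[:,:,::-1])
yaw=np.deg2rad(3.7);ex=np.array([np.cos(yaw),np.sin(yaw)]);ey=np.array([-ex[1],ex[0]]);C0=np.array([.595,-.1138])
l=np.c_[(Q[:,:2]-C0)@ex,(Q[:,:2]-C0)@ey,Q[:,2]]*1e3
m=(l[:,0]>-34)&(l[:,0]<-24)&(abs(l[:,2]-68)<5);h,_=np.histogram(l[m,1],np.arange(-30,180,.5))
nz=np.where(h>0)[0];print([(r[0]/2-30,r[-1]/2-29.5) for r in np.split(nz,np.where(np.diff(nz)>4)[0]+1)])
g=l[(abs(l[:,2]-130)<8)&(abs(l[:,1]-126)<25)&(abs(l[:,0])<40)];print("gauge",len(g),np.median(g[:,2]),cv2.minAreaRect(g[:,:2].astype(np.float32)))
E
```

```text
t: 29.17
tool_pos: [0.5845, 0.0122, 0.0864]
tool_rot: [0.102, -3.139, -0.001]
contact_force: [1.0, 0.1, 0.6]
opening: 0.0436
grip_force: 0.0
t: 30.08
tool_pos: [0.584, 0.012, 0.195]
tool_rot: [0.102, -3.137, -0.001]
contact_force: [0.8, -0.2, -0.1]
opening: 0.044
grip_force: 0.0
[(np.float64(-17.0), np.float64(3.0)), (np.float64(23.0), np.float64(59.0)), (np.float64(79.0), np.float64(116.0)), (np.float64(136.0), np.float64(172.0))]
gauge 1814 130.86764170706863 ((4.122718811035156, 126.56341552734375), (51.16743469238281, 20.019620895385742), 0.742392361164093)
```

View pics/w6.png

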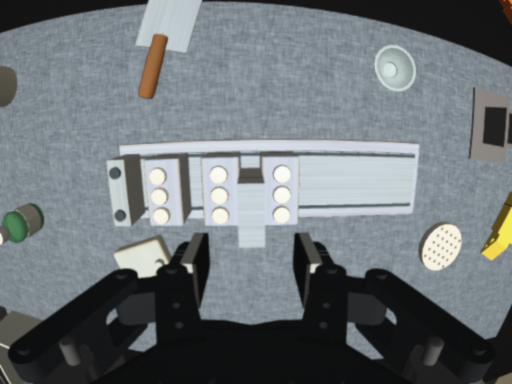

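The picture shows the gauge standing free in the last gap (250,215) between holders 2 and 3. All three gaps measure about 20 mm and the gauge top sits at its seated height, so I'm handing in.

```bash
python3 -c "
from station import ctrl
print(ctrl.finish_job())"
```

```text
the job is handed in; nothing more can be done
None
```

The job is handed in after about 30 s of robot time: the three gaps measure about 20 mm each in the last wrist picture, and the gauge stands released and fully down in the last gap; the hand-in gave no verdict back.

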